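Switch on the guarded battery box

ROBOT

A 6-joint arm with a two-finger parallel gripper is mounted at the origin on the work surface; the furniture and walls round the work are solid. World frame = base frame: x ahead of the robot, y to its left, z up, the work surface at z = 0. Lengths are in mm, angles in rad, forces in N, time in s.
With the tool pointing down it reaches from about 375 to 900 mm from the base axis. Payload 3.1 kg.
Tool frame: the origin (TCP) lies midway between the tips of the shut fingers; the grasp point (between the pads) lies r.hold_point_z behind it (r.hold_point_z is the distance from the TCP to the grasp point, in mm); z points along the fingers, y is the line along which they close (so a half turn about z gives the same grasp; the last joint's range is limited). The gripper opens to 85 mm and grips with 20 to 120 N. Pads are 22 mm wide; open, the fingers measure 114 mm over their backs; the gripper's body (76 mm by 85 mm) begins 54 mm behind the grasp point. The pads swing forward as they close: fully open they stand 13 mm farther back than shut.
Start: joints at [-1.484, 0.527, 1.433, -0, 1.181, -0.178], TCP at [163.597, -603.185, 199.51] pointing down, gripper open.
Joint ranges: [-3.08, 3.08], [-0.75, 2.2], [0.22, 2.44], [-1.43, 4.57], [0, 2.65], [-2.85, 2.85]. Speed limits (rad/s): [2.79, 2.79, 3.14, 3.14, 3.14, 3.14].

INTERFACE

Orientations are given as [roll, pitch, yaw] about the fixed x, y, z axes, in that order (R = Rz(yaw) Ry(pitch) Rx(roll)).
In Python, from plant import r gives the robot as it stands. The module is installed in compiled form; this text tells all that it offers.
- The arm moves only by the shell command python3 -m handwheel 'ROWS' [FORCE]. ROWS is JSON, a list of rows, each a list of 7 numbers: the turn, a rotation vector about the tool's x, y, z in degrees, then the shift along the tool's x, y, z in m, then the closure, from -1 (fully open) to 1 (shut). In form: [[wx, wy, wz, dx, dy, dz, hand], ...]. A call has 1 to 8 rows; each row is the pose to reach, as a shift and turn from the pose commanded when the call began, along the tool's axes at that moment; what a row does not reach only later rows make up. A row lasts 1/12 s, in which the tool goes at most 41.7 mm and 7.16 degrees, less where a joint would pass 70% of its speed; a pose out of reach is approached as far as the arm can. A call with a gripper value outside its range is refused whole. The fingers move at their own pace and stop on an object; FORCE is the grip in N (left out, the last holds). Time passes only in rows, so rows that repeat a pose let the fingers close. It gives the time, the measured TCP pose, the force, the opening and the grip force at its end, in the units of the state.
- r.get_state(): the state, without advancing time (a new reading comes with each control period).
- r.read_camera(name): name is "side" or "top"; returns the picture (480x640x3 uint8, red, green, blue); there is no depth.
- r.camera_info(name): a dict with "intrinsics" (3x3 intrinsics, pixels), "world_to_cam" (4x4, takes a point from world to camera coordinates). Camera axes: x right, y up, looking along -z (the intrinsics and any distortion apply to the point x, -y, -z); pixel columns grow to the right and rows downward; lengths in mm; the calibration is good to about 2 mm. A picture is of the moment at which its call begins. camera_info takes no time and is no camera call.
- r.close_job(): hands the job in; it is judged then, once.
Trained networks look in the newest picture that a camera, given by its name, has taken for a name from the list of things; names that differ only in an ending like _2 or _b are one class to them, and where a whole thing is asked for, a point or a joint stands for the part that bears it (a point fixed in the world has none). Each returns a list of dicts, best first, with "p" (0 to 1); they miss things now and then, are a little off and sometimes report something else, mostly with a low value. They report only what shows in the picture. A call takes as long as a camera call.
- r.find_in(camera, thing): "xy" ([column, row] as shares, 0 to 1, of the picture: columns of its width, rows of its height, amid what is visible of it).
- r.regions_of(camera, thing): "region" (480x640 bool, what is visible of it) and "xy" ([column, row] as shares, 0 to 1, of the picture: columns of its width, rows of its height, amid what is visible of it).
- r.place_of(camera, thing): "xy" ([column, row] as shares, 0 to 1, of the picture: columns of its width, rows of its height: a listed point, or the origin of a listed thing).
The state is a dict: "time_s": time; "joint_pos": joint angles; "joint_vel": joint speeds; "joint_torque": joint torques, N m; "ee_pos": TCP position; "tool_rot": TCP orientation; "force": force on the tool from outside, world axes, zero at the start; "wrist_torque": the same for the moment, N m; "finger_gap": finger opening in mm; "gripper_force": force on a finger pad.
Only numpy, scipy, OpenCV 4.12 (cv2) and the standard library are available. Lean on these libraries where they do the work, as an engineer would, in place of code of your own. Each camera call takes 0.05 s, during which the arm holds its last target. There are 200 camera calls.

TASK

Switch on the battery box: with the fingertips, lift the spring-closed hinged hood over its toggle switch, keep the hood up on the finger while you push the toggle over towards the hinge until it snaps across, then draw back and let the hood drop shut over it. Do not tip the box or shove it along the bench, and leave the pliers, bearing and tape measure where they lie.

Things in the scene. Friction and masses are not known exactly. Their poses are not given: they have to be found in the camera images.
- battery_box: Loose portable battery supply, grey steel case 125 mm deep (x) x 115 mm wide (y), about 2.4 kg. Origin: centre of its underside, z up; its front faces -x, so +x runs from the front to the hinge side of the hood. Flat panel 78 mm above origin; in front of the hood a voltmeter stands 4 mm above the panel (x -54 to -20, y -23 to 23 mm). Two terminals and a fuse holder jut 19 mm from the front wall.
- guard_lip (a point): Middle of the foremost edge of the hood's turned-up lip, which is 50 mm wide along the box's y and ends in a 3.6 mm round bead. Shut, it stands at box x = -4 mm, 130 mm above the bench (52 mm above the panel), 50 mm in front of and 46 mm above the hinge axis, so it first moves up and back at about 45 degrees. The hood is open at the front below the lip.
- guard_hinge (a point): Middle of the hood's hinge axis, which runs along the box's y: box x = 46 mm, 84 mm above the bench. The hood is a dark sheet-steel cover with side cheeks, 50 mm wide outside, 46 mm between the cheeks, top plate 41 mm above the panel.
- guard (a joint): Hinge angle of the hood: 0 = shut, grows as the lip rises and swings back to the hinge, stop at 1.35 rad. Weight and a light spring shut it from any angle (about 1 N at the lip); it never stays up by itself. An upright finger moved level, or up and back, against the lip raises it, and the lip slides up the finger.
- toggle_tip (a point): Centre of the 10 mm ball end of the toggle, a steel bat lever under the hood, on the box's middle line. The lever pivots at box x = 26 mm, 80 mm above the bench, and this point is 28 mm from the pivot: off, at box x = 17 mm, 106 mm above the bench; on, at x = 35 mm, same height. With a finger just in front of the off toggle the hood leans on that finger at about 0.2 rad.
- toggle (a joint): Angle of the toggle: 0 = off (leaning 0.33 rad to the front, away from the hinge), 0.66 rad = on (leaning 0.33 rad to the hinge). An over-centre spring holds it in either position; about 2 N at its tip starts it, and past 0.33 rad it snaps over by itself. Pushing on after that presses on its stop and can tip the box.
- pliers: Combination pliers with red handles, 70x168x17 mm, 0.2 kg, lying further to the left, beyond the tape measure; origin at the centre of the underside, long axis y. To be left alone.
- bearing: Steel ball bearing, 52 mm across, 15 mm high, lying flat to the left of the box; origin at the centre of its underside. To be left alone.
- measure: Yellow tape measure standing on edge, 41x94x71 mm, left of the bearing; origin at the centre of the underside. To be left alone.

How it is judged (in metres and radians):
On the way, in this order (a step that is already met when the one before it is completed fails the run):
1. the hood is lifted while the toggle is still off (value of joint guard above 0.2 rad and value of joint toggle below 0.2 rad), for 0.05 s.
2. the toggle is pushed over while the hood is up (value of joint toggle above 0.55 rad and value of joint guard above 0.2 rad), for 0.05 s.
At the end, for the whole second after the job is handed in: The toggle stands in its on position (over 0.55 of 0.66 rad), the hood has dropped shut over it (under 0.06 rad), and the box stands flat and still on the bench (value of joint toggle above 0.55 rad and value of joint guard below 0.06 rad and angle between battery_box's own z axis and vertical below 0.05 rad and linear speed of battery_box below 0.02 m/s); the robot touches nothing.
It fails at once if the battery box is shoved more than 25 mm, or lifted (distance of battery_box from where it was at the start of the episode above 0.025 m or height (world z) of battery_box above 0.012 m).
It fails at once if the battery box is tipped (angle between battery_box's own z axis and vertical above 0.15 rad).
It fails at once if the pliers, bearing or tape measure is moved by more than 20 mm (distance of any of pliers, bearing, measure from where it was at the start of the episode above 0.02 m).
It also fails if it takes over 35 s, if anything falls off the work surface, if the arm or the gripper's body presses on something with over 40 N, if the wrist force passes 120 N, or if a joint passes its speed limit or range.

## Working session

There is one attempt and no reset: what is moved stays moved. The work goes in short steps, Python scripts to look and compute and a shell command to move; the robot and the scene stay as the last step left them, time stands still between calls to the robot, and variables do not carry over. Pictures are saved under pics/ and viewed, at most 10 in all, crops included, and the job is handed in when it is done.

```bash
mkdir -p pics
cat > h.py <<'E'
import numpy as np, cv2
from plant import r
def proj(c,P):
    i=r.camera_info(c);K=np.array(i["intrinsics"]);T=np.array(i["world_to_cam"])
    p=T[:3,:3]@np.array(P,float)+T[:3,3];q=K@[p[0],-p[1],-p[2]];return q[:2]/q[2]
def ray(c,xy):
    i=r.camera_info(c);K=np.array(i["intrinsics"]);T=np.array(i["world_to_cam"])
    d=np.linalg.inv(K)@[xy[0]*640,xy[1]*480,1];d=T[:3,:3].T@[d[0],-d[1],-d[2]]
    return -T[:3,:3].T@T[:3,3],d
def atz(c,xy,z):
    o,d=ray(c,xy);return o+d*(z-o[2])/d[2]
E
python3 - <<'E'
from h import *
np.set_printoptions(precision=1,suppress=True)
print(r.hold_point_z, r.get_state())
for c in("side","top"):
    im=r.read_camera(c);cv2.imwrite(f"pics/{c}0.png",im[:,:,::-1])
    print(c,ray(c,[.5,.5]))
    for t,z in(("battery_box",0),("guard_lip",130),("guard_hinge",84),("toggle_tip",106),("bearing",0),("measure",0),("pliers",0)):
        for d in r.place_of(c,t)[:2]: print(c,t,round(d["p"],2),np.array(d["xy"])*[640,480],atz(c,d["xy"],z))
E
```

```text
18.700000000000003 {'time_s': 0.0, 'joint_pos': array([-1.5,  0.5,  1.4, -0. ,  1.2, -0.2]), 'joint_vel': array([-0., -0., -0., -0.,  0., -0.]), 'joint_torque': array([ -0. , -44.2, -17.8,  -0. ,   0. ,   0. ]), 'ee_pos': array([ 163.5, -602.4,  198.5]), 'tool_rot': array([-3.1, -0. ,  0.3]), 'force': array([ 0. ,  0.4, -0.2]), 'wrist_torque': array([-0.,  0.,  0.]), 'gripper_force': 0.0, 'finger_gap': 85.44492757736754}
side (array([199.3, 678.5, 824. ]), array([ 0.2, -0.7, -0.7]))
side battery_box 0.7 [323.1 241.4] [ 435.3 -175.    -0. ]
side guard_lip 0.82 [322.8 193.6] [ 434.7 -175.4  130. ]
side guard_lip 0.42 [290.6 287.5] [421.3  81.9 130. ]
side guard_hinge 0.93 [306.4 205.4] [ 473.2 -185.3   84. ]
side guard_hinge 0.65 [319.3 199.1] [ 452.7 -212.1   84. ]
side toggle_tip 0.36 [319.3 202.5] [ 442.2 -174.9  106. ]
side bearing 0.98 [288.7 290.2] [464.4 -22.2   0. ]
side bearing 0.23 [274.4 322.5] [465.9  61.5   0. ]
side measure 0.64 [276.6 321.1] [462.9  57.3   0. ]
side pliers 0.55 [286.1 380.8] [406.5 175.4   0. ]
top (array([ 298.2,  -55.6, 1106.2]), array([ 0.1, -0. , -1. ]))
top battery_box 0.91 [362.1 244.7] [ 426.2 -173.4    0. ]
top guard_lip 0.72 [367.3 236.3] [ 425.6 -169.2  130. ]
top guard_hinge 0.76 [377.9 212.8] [ 474.3 -195.7   84. ]
top bearing 0.72 [284.5 228. ] [463.3 -22.3   0. ]
top measure 0.72 [241.9 236.5] [448.7  61.4   0. ]
top pliers 0.61 [184.9 261.5] [402.6 172.8   0. ]
```

```bash
ls pics
```

```text
side0.png
top0.png
```

Run:
```python
import cv2,numpy as np
a=cv2.imread("pics/side0.png")[130:310,240:420];b=cv2.imread("pics/top0.png")[150:330,280:460]
cv2.imwrite("pics/crop0.png",cv2.resize(np.hstack([a,b]),(800,400),interpolation=cv2.INTER_CUBIC))
```

```text
(no output)
```

View pics/crop0.png

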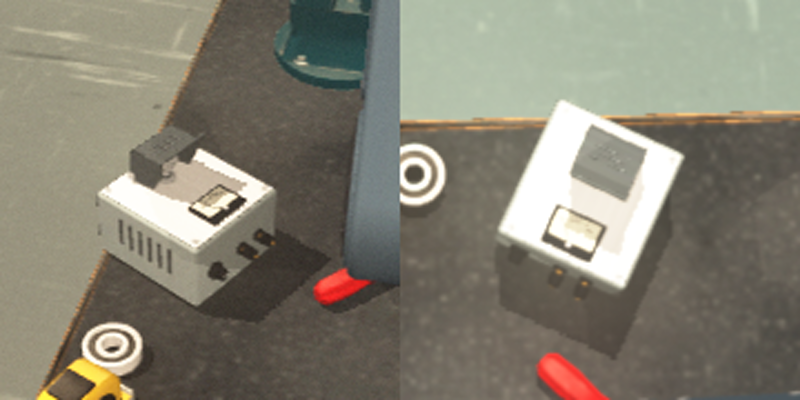

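View pics/top0.png

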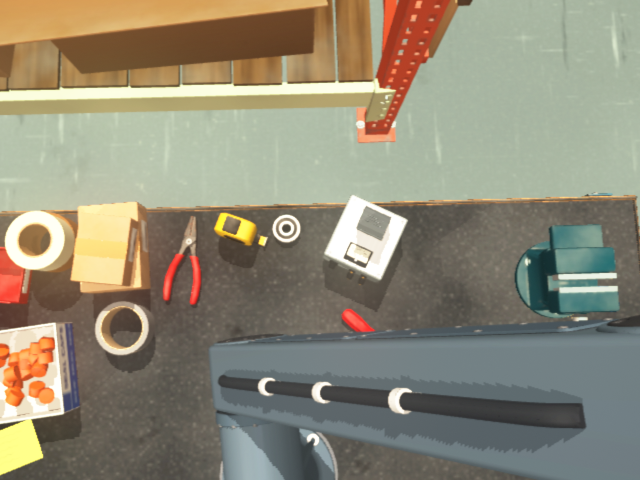

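The crop shows the grey box, hinge side to the upper right, its hood shut, and terminals at the lower left. The panel corners in the right half are near (565,100), (683,155), (615,290) and (498,235). I'll get the exact pose from the panel outline.

Run:
```python
from h import *
from scipy.optimize import least_squares
np.set_printoptions(precision=1,suppress=True)
# panel corners in top (z=78) from crop
loc=np.array([[62.5,57.5],[62.5,-57.5],[-62.5,-57.5],[-62.5,57.5]])
pt=np.array([[565,100],[683,155],[615,290],[498,235]],float);pt=np.c_[280+(pt[:,0]-400)*.45,150+pt[:,1]*.45]
# side crop corners: left (96,195)=? , right (273,187), near bottom (198,255)
for p in pt: print(atz("top",p/[640,480],78))
ps={3:(198,253),2:(274,187),0:(98,194)}
ps={k:np.array([240+v[0]*.45,130+v[1]*.45]) for k,v in ps.items()}
def W(v,l,z): c,s=np.cos(v[2]),np.sin(v[2]);return [v[0]+c*l[0]-s*l[1],v[1]+s*l[0]+c*l[1],z]
def ft(v): return np.concatenate([proj("top",W(v,l,78))-p for l,p in zip(loc,pt)])
def fs(v): return np.concatenate([proj("side",W(v,loc[k],78))-p for k,p in ps.items()])
for f in(ft,fs,lambda v:np.r_[ft(v),fs(v)]):
    s=least_squares(f,[430,-174,-.5]);print(s.x[:2],round(s.x[2],3),s.fun)
v=s.x
for n,l,z in(("lip",(-4,0),130),("hinge",(46,0),84),("tip",(17,0),106)):print(n,np.array(W(v,l,z)),proj("top",W(v,l,z)),proj("side",W(v,l,z)))
```

```text
[ 509.6 -154.3   78. ]
[ 460.9 -249.9   78. ]
[ 351.4 -189.    78. ]
[398.9 -95.3  78. ]
[ 430.3 -172.1] -0.486 [-2.2 -1.4  1.3  1.2  2.7  1.7 -1.9 -1.6]
[ 431.9 -169.3] -0.437 [ 0.2 -0.1  1.7 -0.  -2.  -0.2]
[ 430.6 -171.5] -0.476 [-2.9 -1.5  0.8  0.6  2.8  1.4 -2.  -1.3 -0.6 -0.6  2.7  0.4 -1.  -1.8]
lip [ 427.  -169.7  130. ] [367.6 235.4] [325.8 195.9]
hinge [ 471.5 -192.6   84. ] [376.3 214.3] [308.1 203.4]
tip [ 445.7 -179.3  106. ] [371.  226.7] [318.2 200.9]
```

```bash
cat >> h.py <<'E'
from scipy.spatial.transform import Rotation as Rn
B=[431,-172,-.485]
def bw(x,y,z,B=B): c,s=np.cos(B[2]),np.sin(B[2]);return np.array([B[0]+c*x-s*y,B[1]+s*x+c*y,z])
def rel(P,yaw=None,B=B):
    s=r.get_state();R=Rn.from_euler("xyz",s["tool_rot"])
    t=R if yaw is None else Rn.from_euler("xyz",[np.pi,0,yaw])
    print("t",s["time_s"],"rel m",np.round(R.inv().apply(P-s["ee_pos"])/1000,4),"rot deg",np.round((R.inv()*t).as_rotvec(degrees=True),2))
def inbox(B=B):
    s=r.get_state();d=s["ee_pos"]-[B[0],B[1],0];c,q=np.cos(B[2]),np.sin(B[2])
    print("t",s["time_s"],"box xyz",np.round([c*d[0]+q*d[1],-q*d[0]+c*d[1],d[2]],1),"rot",np.round(s["tool_rot"],3),"F box",np.round([c*s["force"][0]+q*s["force"][1],-q*s["force"][0]+c*s["force"][1],s["force"][2]],2),"gap",round(s["finger_gap"],1))
E
python3 - <<'E'
from h import *
rel(np.array([230,-350,200.]),-.485); rel(bw(-40,0,190),-.485)
o,d=ray("side",[395/640,258/480]);o2,d2=ray("top",[353/640,317/480])
s=np.linalg.lstsq(np.c_[d,-d2],o2-o,rcond=None)[0];print(o+d*s[0],o2+d2*s[1])
E
```

```text
t 0.8 rel m [ 0.1304 -0.227  -0.0005] rot deg [ 0.   -0.   42.96]
t 0.8 rel m [ 0.3417 -0.3734  0.0095] rot deg [ 0.   -0.   42.96]
[ 276.50802402 -150.38379721   12.66746318] [ 286.61763055 -149.2422241    12.46304565]
```

```bash
python3 -m handwheel '[[0,0,7,0.02,-0.035,0,0],[0,0,14,0.04,-0.07,0,1],[0,0,21,0.06,-0.105,0,1],[0,0,28,0.08,-0.14,0,1],[0,0,35,0.1,-0.175,0,1],[0,0,40,0.12,-0.21,0,1],[0,0,43,0.13,-0.227,0,1],[0,0,43,0.13,-0.227,0,1]]'; python3 -c "
from h import *
inbox(); rel(bw(-40,0,180),-.485)"
```

```text
time_s: 1.47
ee_pos: [229.8, -344.1, 199.3]
tool_rot: [-3.138, 0.003, -0.484]
force: [0.1, -1.1, -0.1]
finger_gap: 0.6
gripper_force: 0.0
t 1.4667 box xyz [ -97.8 -246.   199.3] rot [-3.138e+00  3.000e-03 -4.840e-01] F box [ 0.64 -0.94 -0.09] gap 0.6
t 1.4667 rel m [ 0.0581 -0.2459  0.0201] rot deg [-0.23  0.18  0.06]
```

```bash
python3 -m handwheel '[[0,0,0,0.008,-0.035,0,1],[0,0,0,0.016,-0.07,0,1],[0,0,0,0.024,-0.105,0,1],[0,0,0,0.033,-0.14,0,1],[0,0,0,0.042,-0.175,0.01,1],[0,0,0,0.05,-0.21,0.015,1],[0,0,0,0.057,-0.24,0.02,1],[0,0,0,0.057,-0.245,0.02,1]]'; python3 -c "
from h import *
np.set_printoptions(precision=1,suppress=True)
for c in('top','side'):
    im=r.read_camera(c);u=proj(c,bw(0,0,110)).astype(int);x,y=u-[75,70]
    cv2.imwrite(f'pics/{c}1.png',im[:,:,::-1])
    globals()[c]=cv2.resize(im[y:y+140,x:x+150,::-1],(400,373),interpolation=cv2.INTER_CUBIC);print(c,x,y)
    for t in('guard_lip','guard_hinge','battery_box'):
        for d in r.place_of(c,t)[:1]: print(t,d['p'],np.array(d['xy'])*[640,480])
cv2.imwrite('pics/c1.png',np.hstack([side,top]))
inbox();rel(bw(-40,0,94),-.485)"
```

```text
time_s: 2.13
ee_pos: [397.1, -157.9, 179.1]
tool_rot: [-3.14, -0.001, -0.481]
force: [-1.5, -0.8, -0.6]
finger_gap: 0.0
gripper_force: 0.0
top 292 164
battery_box 0.69 [364.3 244.3]
side 249 132
guard_lip 0.61 [325.2 193.3]
guard_hinge 0.68 [306.9 204. ]
battery_box 0.83 [323.  240.5]
t 2.5333 box xyz [-37.7  -7.7 179.7] rot [ 3.1 -0.  -0.5] F box [-0.1 -0.3  0.3] gap -0.1
t 2.5333 rel m [-0.  -0.   0.1] rot deg [ 0.  -0.  -0.2]
```

View pics/c1.png

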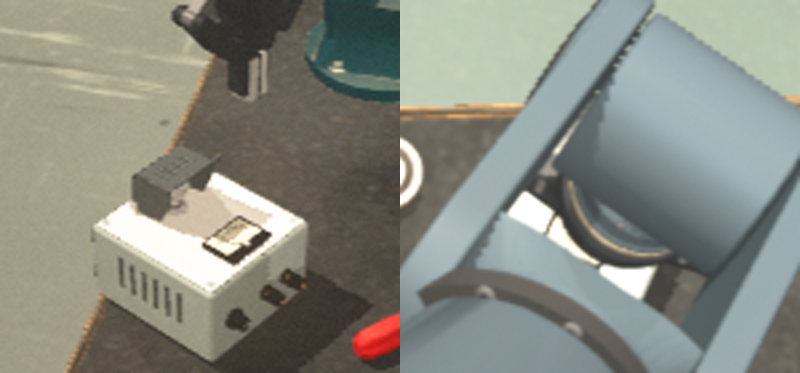

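The side crop shows the hood shut, its opening facing the fingers; the fingertips are above and in front, at about (248,95). The hood and box sit where I fitted them, so I go down in front of the lip.

```bash
python3 -m handwheel '[[0,0,0,-0.001,-0.006,0.025,1],[0,0,0,-0.002,-0.0077,0.05,1],[0,0,0,-0.002,-0.0077,0.075,1],[0,0,0,-0.002,-0.0077,0.084,1],[0,0,0,-0.002,-0.0077,0.084,1],[0,0,0,-0.002,-0.0077,0.084,1]]'; python3 -c "
from h import *
im=r.read_camera('side');u=proj('side',bw(0,0,110)).astype(int);x,y=u-[75,70]
im=im[:,:,::-1].copy();p=proj('side',r.get_state()['ee_pos']);print(p,x,y)
im=cv2.resize(im[y:y+140,x:x+150],(643,600),interpolation=cv2.INTER_CUBIC)
for c,P in(((0,0,255),r.get_state()['ee_pos']),((0,255,0),bw(-4,25,130)),((0,255,0),bw(-4,-25,130)),((255,0,0),bw(46,25,84)),((255,0,0),bw(62.5,57.5,78)),((255,0,0),bw(-62.5,57.5,78)),((255,0,0),bw(-62.5,-57.5,78))):
    q=(proj('side',P)-[x,y])*4.286;cv2.circle(im,tuple(int(v) for v in q),3,c,-1)
cv2.imwrite('pics/c2.png',im)
inbox()"
```

```text
time_s: 3.03
ee_pos: [395.9, -152.9, 95.4]
tool_rot: [-3.142, 0.001, -0.487]
force: [0.2, -0.9, 0.1]
finger_gap: -0.1
gripper_force: 0.0
[338.64096098 216.6985488 ] 249 132
t 3.0833 box xyz [-39.3   0.6  95.9] rot [ 3.141e+00 -1.000e-03 -4.870e-01] F box [ 0.74  0.17 -0.14] gap -0.4
```

View pics/c2.png

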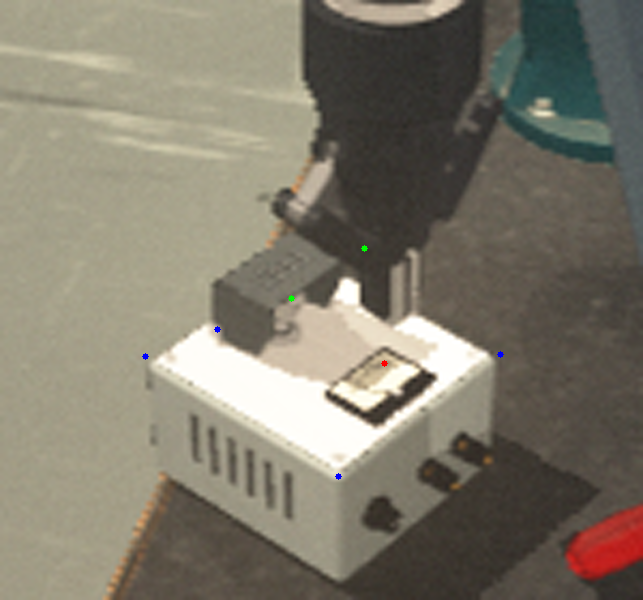

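Run:
```python
from h import *
np.set_printoptions(precision=1,suppress=True)
print("pic1 proj",proj("side",[397.1,-157.9,179.5]),"seen ~(342,167.6)")
E=r.get_state()["ee_pos"]
for dz in(0,10,20,30,40): print(dz,(proj("side",E+[0,0,dz])-[249,132])*4.286)
print(atz("side",[341.2/640,206.2/480],96), E)
inbox()
im=cv2.imread("pics/side1.png")
x,y=300,110
im=cv2.resize(im[y:y+100,x:x+100],(600,600),interpolation=cv2.INTER_CUBIC)
q=(proj("side",[397.1,-157.9,179.5])-[x,y])*6;cv2.circle(im,tuple(int(v) for v in q),3,(0,0,255),-1)
cv2.imwrite("pics/c3.png",im)
```

```text
pic1 proj [339.3 181.6] seen ~(342,167.6)
0 [384.2 363. ]
10 [384.4 346.5]
20 [384.6 329.9]
30 [384.8 313. ]
40 [385.  295.9]
[ 399.3 -186.3   96. ] [ 396.5 -153.1   95.9]
t 3.0833 box xyz [-39.3   0.6  95.9] rot [ 3.1 -0.  -0.5] F box [ 0.7  0.2 -0.1] gap -0.4
```

View pics/c3.png

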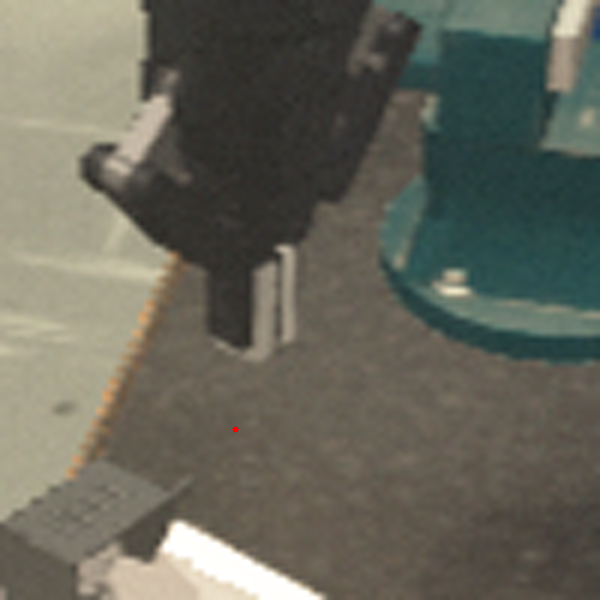

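The red mark (235,428) is the reported TCP, but the fingertips show at about (255,352), as if they were about 27 mm higher or further off to the side. A gentle touch on the voltmeter will show which.

```bash
python3 -m handwheel '[[0,0,0,0,0,0.004,1],[0,0,0,0,0,0.008,1],[0,0,0,0,0,0.010,1],[0,0,0,0,0,0.011,1],[0,0,0,0,0,0.012,1],[0,0,0,0,0,0.013,1],[0,0,0,0,0,0.014,1],[0,0,0,0,0,0.015,1]]'; python3 -m handwheel '[[0,0,0,0,0,0.001,1],[0,0,0,0,0,0.002,1]]'
```

```text
time_s: 3.75
ee_pos: [396.3, -152.3, 80.5]
tool_rot: [3.142, -0.0, -0.486]
force: [-0.7, -0.6, 0.8]
finger_gap: 0.2
gripper_force: 0.0
time_s: 3.92
ee_pos: [396.3, -152.3, 78.4]
tool_rot: [3.142, -0.0, -0.486]
force: [-0.4, -1.0, 0.5]
finger_gap: 0.2
gripper_force: 0.0
```

```bash
python3 -m handwheel '[[0,0,0,0,0,0.001,1],[0,0,0,0,0,0.002,1],[0,0,0,0,0,0.003,1],[0,0,0,0,0,0.004,1]]';python3 -m handwheel '[[0,0,0,0,0,0.0015,1],[0,0,0,0,0,0.003,1],[0,0,0,0,0,0.0045,1],[0,0,0,0,0,0.006,1]]'
```

```text
time_s: 4.25
ee_pos: [396.3, -152.3, 74.4]
tool_rot: [-3.142, -0.0, -0.486]
force: [0.2, 0.6, -0.1]
finger_gap: -0.5
gripper_force: 0.0
time_s: 4.58
ee_pos: [396.3, -152.3, 68.4]
tool_rot: [-3.142, 0.0, -0.486]
force: [0.1, 0.1, -0.5]
finger_gap: -0.2
gripper_force: 0.0
```

```bash
python3 -m handwheel '[[0,0,0,0,0,0.0015,1],[0,0,0,0,0,0.003,1],[0,0,0,0,0,0.0045,1],[0,0,0,0,0,0.006,1]]'; python3 -c "
from h import *
im=r.read_camera('side');x,y=249,132
im=im[:,:,::-1].copy();E=r.get_state()['ee_pos']
im=cv2.resize(im[y:y+140,x:x+150],(643,600),interpolation=cv2.INTER_CUBIC)
for c,P in(((0,0,255),E),((0,255,0),E+[0,0,27])):
    q=(proj('side',P)-[x,y])*4.286;cv2.circle(im,tuple(int(v) for v in q),3,c,-1)
cv2.imwrite('pics/c4.png',im)
inbox()"
```

```text
time_s: 4.92
ee_pos: [396.2, -152.3, 62.4]
tool_rot: [3.142, 0.0, -0.486]
force: [0.1, 0.7, 0.7]
finger_gap: -0.0
gripper_force: 0.0
t 4.9667 box xyz [-40.1   1.3  62.2] rot [-3.142  0.    -0.486] F box [-0.77  0.43  0.11] gap -0.2
```

View pics/c4.png

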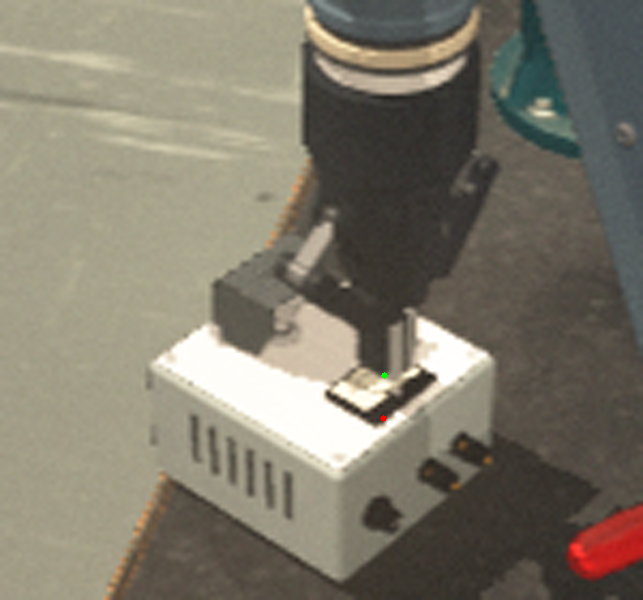

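The tip now shows at about (390,370), matching the mark for TCP +27 mm (384,375), so the fingertips really are about 27 mm above the reading. I'll touch the voltmeter to fix the height exactly.

```bash
python3 -m handwheel '[[0,0,0,0,0,0.001,1],[0,0,0,0,0,0.002,1],[0,0,0,0,0,0.003,1],[0,0,0,0,0,0.004,1]]';python3 -m handwheel '[[0,0,0,0,0,0.001,1],[0,0,0,0,0,0.002,1],[0,0,0,0,0,0.003,1]]'
```

```text
time_s: 5.3
ee_pos: [396.3, -152.3, 58.4]
tool_rot: [-3.142, -0.0, -0.486]
force: [1.0, 0.7, 0.0]
finger_gap: 0.1
gripper_force: 0.0
time_s: 5.55
ee_pos: [396.3, -152.2, 55.4]
tool_rot: [-3.142, 0.0, -0.486]
force: [0.6, 0.5, 0.3]
finger_gap: 0.1
gripper_force: 0.0
```

```bash
python3 -m handwheel '[[0,0,0,0,0,0.001,1],[0,0,0,0,0,0.002,1]]';python3 -m handwheel '[[0,0,0,0,0,0.001,1],[0,0,0,0,0,0.002,1]]'
```

```text
time_s: 5.72
ee_pos: [396.2, -152.3, 53.4]
tool_rot: [-3.142, 0.0, -0.486]
force: [0.3, 0.7, -0.2]
finger_gap: 0.1
gripper_force: 0.0
time_s: 5.88
ee_pos: [396.3, -152.3, 51.4]
tool_rot: [3.142, -0.0, -0.486]
force: [0.7, -0.9, 0.8]
finger_gap: 0.2
gripper_force: 0.0
```

```bash
python3 -m handwheel '[[0,0,0,0,0,0.001,1],[0,0,0,0,0,0.002,1]]';python3 -m handwheel '[[0,0,0,0,0,0.001,1],[0,0,0,0,0,0.002,1]]'; python3 -c "
from h import *
im=r.read_camera('side');x,y=299,172
im=im[:,:,::-1].copy();E=r.get_state()['ee_pos']
im=cv2.resize(im[y:y+80,x:x+80],(600,600),interpolation=cv2.INTER_CUBIC)
cv2.imwrite('pics/c5.png',im)
inbox()"
```

```text
time_s: 6.05
ee_pos: [396.3, -152.3, 50.1]
tool_rot: [3.142, -0.0, -0.486]
force: [-2.0, 2.0, 24.4]
finger_gap: 0.0
gripper_force: 12.2
time_s: 6.22
ee_pos: [396.3, -152.3, 50.0]
tool_rot: [3.141, -0.002, -0.485]
force: [-6.1, 2.7, 47.9]
finger_gap: 0.1
gripper_force: 23.8
t 6.2667 box xyz [-39.9   1.2  50.1] rot [ 3.141e+00 -2.000e-03 -4.850e-01] F box [-4.31  0.2  30.97] gap 0.3
```

View pics/c5.png

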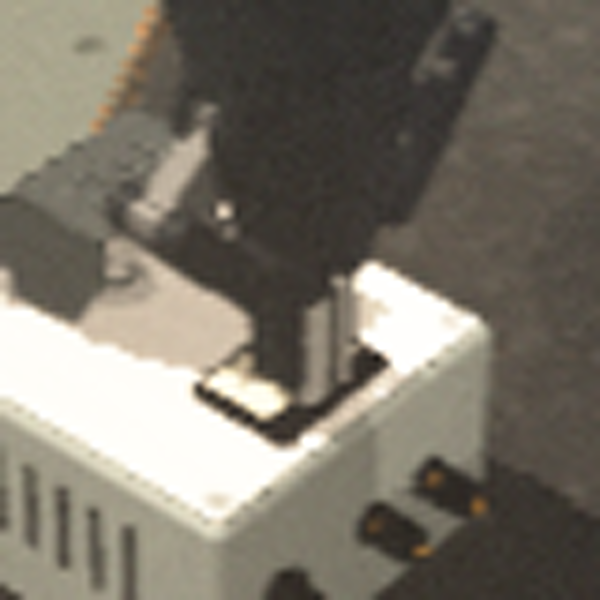

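Contact came at a reading of 50.3, so the tip is 31.7 mm above what is reported. The picture puts the fingers on the voltmeter at roughly box x -37, y -3. Next I raise the tip to about 96 mm, centre it, and advance to the lip.

```bash
python3 -m handwheel '[[0,0,0,0,0,-0.008,1],[0,0,0,0,-0.003,-0.0165,1],[0,0,0,0.004,-0.003,-0.0165,1],[0,0,0,0.008,-0.003,-0.0165,1],[0,0,0,0.012,-0.003,-0.0165,1],[0,0,0,0.016,-0.003,-0.0165,1],[0,0,0,0.018,-0.003,-0.0165,1],[0,0,0,0.02,-0.003,-0.0165,1]]'; python3 -c "
from h import *
inbox()"; python3 -m handwheel '[[0,0,0,0.002,0,0,1],[0,0,0,0.004,0,0,1],[0,0,0,0.006,0,0,1],[0,0,0,0.008,0,0,1],[0,0,0,0.01,0,0,1],[0,0,0,0.01,0,0,1]]'; python3 -c "
from h import *
inbox()
for t in('guard_lip','toggle_tip','battery_box'):
    for d in r.place_of('side',t)[:1]: print(t,d['p'],np.array(d['xy'])*[640,480])"
```

```text
time_s: 6.93
ee_pos: [415.5, -159.1, 63.5]
tool_rot: [-3.141, 0.001, -0.486]
force: [0.0, 0.5, -0.5]
finger_gap: 0.1
gripper_force: 0.0
t 6.9333 box xyz [-19.7   4.2  63.5] rot [-3.141e+00  1.000e-03 -4.860e-01] F box [-0.22  0.43 -0.55] gap 0.1
time_s: 7.43
ee_pos: [423.1, -162.8, 63.9]
tool_rot: [-3.141, 0.003, -0.486]
force: [-2.2, 1.9, 3.3]
finger_gap: 0.2
gripper_force: 1.7
t 7.4333 box xyz [-11.2   4.4  63.9] rot [-3.141e+00  3.000e-03 -4.860e-01] F box [-2.82  0.66  3.31] gap 0.2
guard_lip 0.91 [324.224 192.816]
toggle_tip 0.43 [319.424 200.304]
battery_box 0.94 [323.904 242.496]
```

```bash
python3 -c "
from h import *
im=r.read_camera('side');x,y=289,152
im=cv2.resize(im[y:y+80,x:x+80,::-1],(600,600),interpolation=cv2.INTER_CUBIC)
cv2.imwrite('pics/c6.png',im)
inbox()"
```

```text
t 7.6333 box xyz [-10.6   4.4  64. ] rot [-3.141e+00  1.000e-03 -4.860e-01] F box [-2.51  0.12  1.93] gap 0.3
```

View pics/c6.png

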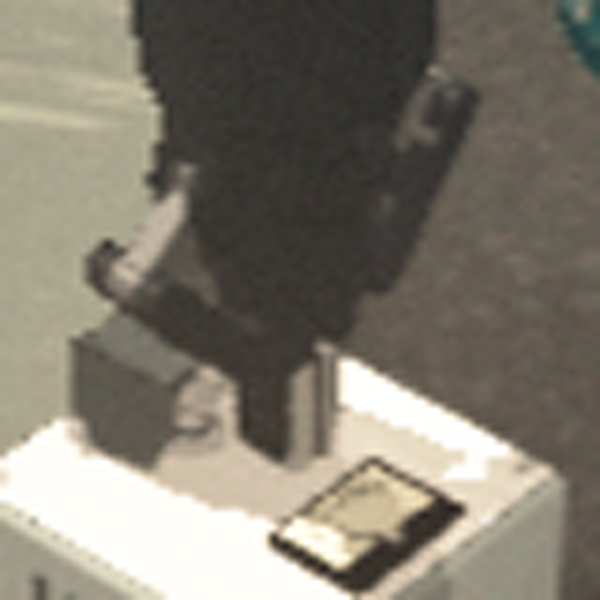

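The picture shows the fingers (tip near (290,465)) just at the lip, with the hood still shut. The force is partly upward, so friction is nearly locking the lip, which sits at the step above the pads. I'll back off, go 9 mm lower, and then lift up and back along the lip's path.

```bash
python3 -m handwheel '[[0,0,0,-0.004,0,0,1],[0,0,0,-0.008,0,0.004,1],[0,0,0,-0.008,0,0.009,1],[0,0,0,-0.003,0,0.009,1],[0,0,0,0,0,0.009,1],[0,0,0,0.002,0,0.007,1],[0,0,0,0.004,0,0.005,1],[0,0,0,0.006,0,0.003,1]]'; python3 -c "
from h import *
inbox()"; python3 -m handwheel '[[0,0,0,0.002,0,-0.002,1],[0,0,0,0.004,0,-0.004,1],[0,0,0,0.006,0,-0.005,1],[0,0,0,0.007,0,-0.006,1]]'; python3 -c "
from h import *
inbox()
for t in('guard_lip','toggle_tip','battery_box'):
    for d in r.place_of('side',t)[:1]: print(t,d['p'],np.array(d['xy'])*[640,480])
for a in(0,.1,.2,.3,.4): print(a,proj('side',bw(46-68*np.cos(.743+a),0,84+68*np.sin(.743+a))))
"
```

```text
time_s: 8.3
ee_pos: [430.1, -166.8, 61.2]
tool_rot: [3.142, -0.001, -0.486]
force: [-0.1, 0.3, -1.0]
finger_gap: -0.2
gripper_force: 0.0
t 8.3 box xyz [-3.2  4.2 61.2] rot [ 3.142e+00 -1.000e-03 -4.860e-01] F box [-0.27  0.21 -0.96] gap -0.2
time_s: 8.63
ee_pos: [435.9, -169.8, 67.3]
tool_rot: [-3.142, -0.0, -0.486]
force: [-1.1, 1.2, -0.9]
finger_gap: -0.4
gripper_force: 0.5
t 8.6333 box xyz [ 3.3  4.2 67.3] rot [-3.142 -0.    -0.486] F box [-1.52  0.52 -0.87] gap -0.4
guard_lip 0.6 [320.704 194.784]
toggle_tip 0.57 [318.592 200.496]
battery_box 0.77 [325.184 242.976]
0 [325.69842605 195.75098064]
0.1 [323.88510712 192.84448164]
0.2 [321.90506488 190.04377772]
0.3 [319.78107549 187.38119137]
0.4 [317.53777396 184.88721425]
```

```bash
python3 -c "
from h import *
im=r.read_camera('side');x,y=289,152
im=cv2.resize(im[y:y+80,x:x+80,::-1],(600,600),interpolation=cv2.INTER_CUBIC)
cv2.imwrite('pics/c7.png',im)
inbox()"
```

```text
t 8.8333 box xyz [ 3.   4.2 67. ] rot [-3.142 -0.    -0.486] F box [-1.06 -0.47 -0.29] gap 0.1
```

View pics/c7.png

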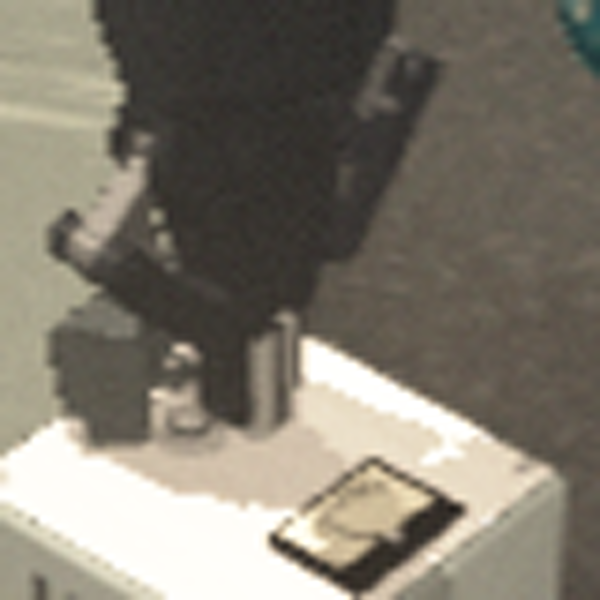

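```bash
python3 -c "
from h import *
for n,P in(('piv',(26,0,80)),('off',(17,0,106)),('on',(35,0,106)),('hinge+',(46,25,84))): print(n,(proj('side',bw(*P))-[289,152])*7.5)
for z in(96,98.7):
  for u in((250,432),(205,420)):
    p=atz('side',[(289+u[0]/7.5)/640,(152+u[1]/7.5)/480],z);d=p-[B[0],B[1],0];c,q=np.cos(B[2]),np.sin(B[2]);print(z,u,c*d[0]+q*d[1],-q*d[0]+c*d[1])
inbox()"
```

```text
piv [196.11652435 425.21389752]
off [218.47582637 365.44339108]
on [170.39655785 337.74613509]
hinge+ [ 80.518616   425.95681883]
96 (250, 432) -0.2538297430529197 6.2021634659758
96 (205, 420) 12.238387417050628 10.638865184134565
98.7 (250, 432) -2.4837379635775374 8.569255239028458
98.7 (205, 420) 9.962147516169818 12.98950192416888
t 8.8333 box xyz [ 3.   4.2 67. ] rot [-3.142 -0.    -0.486] F box [-1.06 -0.47 -0.29] gap 0.1
```

The hood has swung back (its cheek now reaches x≈50 to 150) and the switch's lever shows next to the finger at about (180,370). Now I push on slowly and level.

```bash
python3 -m handwheel '[[0,0,0,0.001,0,0,1],[0,0,0,0.002,0,0,1],[0,0,0,0.003,0,0,1],[0,0,0,0.003,0,0,1]]'; python3 -c "
from h import *
inbox()";  python3 -m handwheel '[[0,0,0,0.001,0,0,1],[0,0,0,0.002,0,0,1],[0,0,0,0.003,0,0,1]]'; python3 -c "
from h import *
inbox()
for t in('guard_lip','toggle_tip','battery_box'):
    for d in r.place_of('side',t)[:1]: print(t,d['p'],(np.array(d['xy'])*[640,480]-[289,152])*7.5)"
```

```text
time_s: 9.17
ee_pos: [437.9, -170.8, 66.9]
tool_rot: [-3.141, 0.001, -0.486]
force: [-3.0, 1.9, 1.7]
finger_gap: -0.1
gripper_force: 1.0
t 9.1667 box xyz [ 5.5  4.3 66.9] rot [-3.141e+00  1.000e-03 -4.860e-01] F box [-3.57  0.27  1.68] gap -0.1
time_s: 9.42
ee_pos: [441.6, -172.9, 67.1]
tool_rot: [3.142, -0.001, -0.486]
force: [-1.0, 1.0, 1.3]
finger_gap: -0.0
gripper_force: 0.4
t 9.4167 box xyz [ 9.8  4.2 67.1] rot [ 3.142e+00 -1.000e-03 -4.860e-01] F box [-1.29  0.4   1.33] gap -0.0
guard_lip 0.59 [210.9  250.68]
battery_box 0.68 [277.62 670.44]
```

```bash
python3 -m handwheel '[[0,0,0,0.001,0,0,1],[0,0,0,0.002,0,0,1]]'; python3 -c "
from h import *
inbox()";  python3 -m handwheel '[[0,0,0,0.001,0,0,1],[0,0,0,0.002,0,0,1]]'; python3 -c "
from h import *
inbox()
im=r.read_camera('side');x,y=289,152
im=cv2.resize(im[y:y+80,x:x+80,::-1],(600,600),interpolation=cv2.INTER_CUBIC)
cv2.imwrite('pics/c8.png',im)
"
```

```text
time_s: 9.73
ee_pos: [443.0, -173.6, 67.0]
tool_rot: [3.142, -0.0, -0.486]
force: [-1.0, 0.8, 0.9]
finger_gap: -0.1
gripper_force: 0.2
t 9.7333 box xyz [11.4  4.2 67. ] rot [ 3.142 -0.    -0.486] F box [-1.31  0.26  0.87] gap -0.1
time_s: 9.9
ee_pos: [445.0, -174.7, 67.0]
tool_rot: [3.142, -0.001, -0.486]
force: [-0.7, -0.4, -0.2]
finger_gap: -0.1
gripper_force: 0.0
t 9.9 box xyz [13.6  4.2 67. ] rot [ 3.142e+00 -1.000e-03 -4.860e-01] F box [-0.43 -0.71 -0.19] gap -0.1
```

View pics/c8.png

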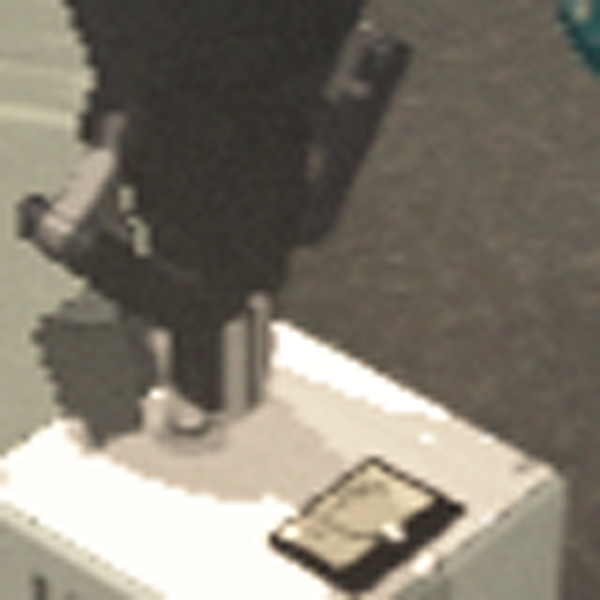

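```bash
python3 -m handwheel '[[0,0,0,0.001,0,0,1],[0,0,0,0.002,0,0,1]]'; python3 -c "
from h import *
inbox()
for k in range(2):
  for d in r.place_of('side','toggle_tip')[:2]: print(d['p'],(np.array(d['xy'])*[640,480]-[289,152])*7.5)
  r.read_camera('side')
for d in r.place_of('side','guard_lip')[:1]: print('lip',d['p'],(np.array(d['xy'])*[640,480]-[289,152])*7.5)
inbox()"
```

```text
time_s: 10.12
ee_pos: [446.5, -175.4, 67.1]
tool_rot: [3.142, -0.0, -0.486]
force: [-0.0, 0.6, 0.5]
finger_gap: -0.4
gripper_force: 0.0
t 10.1167 box xyz [15.3  4.2 67.1] rot [ 3.142 -0.    -0.486] F box [-0.29  0.52  0.52] gap -0.4
0.52 [173.46 363.72]
0.49 [124.5  374.88]
0.44 [164.34 353.28]
lip 0.46 [155.22 206.4 ]
t 10.3667 box xyz [15.1  4.2 67. ] rot [-3.142 -0.    -0.486] F box [ 0.36 -0.55 -0.24] gap 0.4
```

```bash
for i in 1 2 3; do python3 -m handwheel '[[0,0,0,0.001,0,0,1],[0,0,0,0.001,0,0,1]]' >/dev/null; python3 -c "
from h import *
inbox()"; done
```

```text
t 10.5333 box xyz [16.3  4.2 67.1] rot [-3.142 -0.    -0.486] F box [-0.71 -0.63  0.42] gap 0.0
t 10.7 box xyz [17.3  4.2 67. ] rot [ 3.142 -0.    -0.486] F box [-1.2   0.39  0.34] gap 0.3
t 10.8667 box xyz [18.4  4.2 67. ] rot [-3.142 -0.    -0.486] F box [0.1  0.05 0.06] gap 0.0
```

The force peaked at 3.6 N and then fell to zero. By both estimates the finger face has now gone about 11 mm past the snap point, so the toggle should be over. Now I draw back level.

```bash
python3 -m handwheel '[[0,0,0,-0.003,0,0,1],[0,0,0,-0.007,0,0,1],[0,0,0,-0.011,0,0,1],[0,0,0,-0.015,0,0,1],[0,0,0,-0.019,0,0,1],[0,0,0,-0.023,0,0,1],[0,0,0,-0.027,0,0,1],[0,0,0,-0.031,0,0,1]]'; python3 -c "
from h import *
inbox()"; python3 -m handwheel '[[0,0,0,-0.005,0,0,1],[0,0,0,-0.01,0,0,1],[0,0,0,-0.015,0,0,1],[0,0,0,-0.02,0,0,1],[0,0,0,-0.025,0,0,1],[0,0,0,-0.03,0,0,1],[0,0,0,-0.035,0,0,1],[0,0,0,-0.035,0,0,1]]'; python3 -c "
from h import *
inbox()
for t in('guard_lip','toggle_tip','battery_box','guard_hinge'):
    for d in r.place_of('side',t)[:2]: print(t,d['p'],np.array(d['xy'])*[640,480])
a=cv2.imread('pics/side1.png').astype(int);b=r.read_camera('side')[:,:,::-1].astype(int);cv2.imwrite('pics/side9.png',b)
s=np.abs(a-b).max(2)[165:225,290:335]; 
for row in s[::2]: print(''.join(' .:*#'[min(4,v//18)] for v in row))
"
```

```text
time_s: 11.53
ee_pos: [421.2, -162.0, 67.0]
tool_rot: [3.142, -0.0, -0.486]
force: [-0.0, 0.1, -0.3]
finger_gap: -0.0
gripper_force: 0.0
t 11.5333 box xyz [-13.4   4.2  67. ] rot [ 3.142 -0.    -0.486] F box [-0.05  0.05 -0.31] gap -0.0
time_s: 12.2
ee_pos: [389.1, -144.9, 66.9]
tool_rot: [-3.141, 0.002, -0.486]
force: [-0.6, -0.3, 0.4]
finger_gap: 0.0
gripper_force: 0.0
t 12.2 box xyz [-49.7   4.5  66.9] rot [-3.141e+00  2.000e-03 -4.860e-01] F box [-0.43 -0.55  0.45] gap 0.0
guard_lip 0.46 [309.696 179.52 ]
toggle_tip 0.38 [311.424 197.712]
battery_box 0.85 [321.984 243.6  ]
battery_box 0.63 [282.816 377.28 ]
guard_hinge 0.74 [305.024 204.192]
                               :##*:::::::::.
                                :**:::::*:*::
                                 .::::::::::*
                                 .:::::::::::
                                  ..:::::::::
                                   .:::::::::
                                   ::::..::::
                                   .:::::..::
                                  .: .: ....:
                                
[... 351 characters left out ...]
             ..      .########
                            :*. ....#########
                         :::*.    .##########
                          .:        :########
                        ..              :####
                                           *#
                                           .#
                                           .#
                                           .:
                                            :
                                             
                                             
                                             [ WARN:0@0.833] global loadsave.cpp:1063 imwrite_ Unsupported depth image for selected encoder is fallbacked to CV_8U.
```

```bash
python3 -m handwheel '[[0,0,0,-0.005,0,-0.02,1],[0,0,0,-0.01,0,-0.045,1],[0,0,0,-0.01,0,-0.075,1],[0,0,0,-0.01,0,-0.105,1],[0,0,0,-0.01,0,-0.12,1],[0,0,0,-0.01,0,-0.12,1],[0,0,0,-0.01,0,-0.12,1]]'; python3 -c "
from h import *
inbox()
b=r.read_camera('side')
for t in('guard_lip','toggle_tip','battery_box','guard_hinge'):
    for d in r.place_of('side',t)[:2]: print(t,d['p'],np.array(d['xy'])*[640,480])
for n,P in(('off',(17,0,106)),('on',(35,0,106))): print(n,proj('side',bw(*P)))
a=cv2.imread('pics/side0.png').astype(int);b=b[:,:,::-1].astype(int)
g=np.abs(a-b).max(2)[175:225,290:345]
for row in g[::2]: print(''.join(' .:*#'[min(4,v//18)] for v in row))
print('after');print((b.mean(2)[194:212,305:328]/10).astype(int))
print('before');print((a.mean(2)[194:212,305:328]/10).astype(int))
"
```

```text
time_s: 13.03
ee_pos: [382.3, -141.6, 187.7]
tool_rot: [3.141, -0.003, -0.486]
force: [-0.3, -0.0, 0.3]
finger_gap: -0.2
gripper_force: 0.0
t 13.0333 box xyz [-57.2   4.2 187.7] rot [ 3.141e+00 -3.000e-03 -4.860e-01] F box [-0.22 -0.13  0.28] gap -0.2
guard_lip 0.74 [324.8   193.584]
battery_box 0.59 [322.304 239.424]
guard_hinge 0.83 [306.176 205.296]
guard_hinge 0.38 [323.328 195.216]
off [318.13011018 200.72578548]
on [311.71954105 197.03281801]
                           ..                          
                                                       
                           .                           
                           .                           
                                                       
                           .                           
                                          .            
                                                       
                                                       
                                                       
                                                       
                               
[... 2659 characters left out ...]
12 11 11  9  9 13 15 15 14 12  9  8  7  7  8 15 17]
 [ 8  8  8  8  8  9 11 11 11 13 14 14 13 12 16 18 18 16 12  9 13 17 18]
 [ 8  8  8  8  8  8  8  7 12 15 14 14 13 14 17 18 18 17 18 18 18 18 18]
 [ 8  8  8  8  8  8  8  7 13 15 14 14 14 16 18 18 18 18 18 17 18 18 18]
 [ 8  8  8  8  8  8  8  8 11 13 14 14 15 17 17 18 18 18 18 18 18 18 18]
 [ 8  8  8  8  8  8  8  8 12 14 13 11 12 15 17 18 18 18 18 18 18 18 18]
 [ 9  8  8  8  8  8  8  8 13 15 14 10 11 13 17 18 17 18 18 18 18 18 18]
 [ 8  8  8  8  8  8  8  8  8 10  8 10 13 14 16 18 18 18 18 17 18 18 18]
 [ 8  9  8  8  8  8  8  9 12 12 12 14 15 15 16 17 18 18 18 17 18 18 18]
 [ 8  8  8  8  8  8 10 12 15 15 15 14 14 15 17 17 17 18 18 18 18 18 18]]
```

The fresh picture confirms the result. The ball is gone from its off position (318,201), where the panel now shows through. The hood's outline matches the start picture, and the box hasn't moved.

```bash
python3 -c "
from plant import r
print(r.close_job())"
```

```text
the job is handed in; nothing more can be done
None
```

I handed the job in: the toggle is over to on, the hood is shut over it, and the box, bearing and tools look undisturbed, judging from the last camera picture and force readings; no verdict was returned.

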